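# Close up the instrument case

## Robot

A 7-joint arm with a two-finger parallel gripper is mounted at the origin on the work surface. World frame = base frame: x ahead of the robot, y to its left, z up, the work surface at z = 0. Lengths are in m, angles in rad, forces in N, time in s.
With the tool pointing down it reaches from about 0.4 to 0.85 m from the base axis. Payload 4.5 kg.
Tool frame: the origin (TCP) lies between the finger pads; the fingertips stand 11 mm ahead of it and the grasp point (between the pads) lies 8 mm behind it (r.nose_length is the distance from the TCP to the fingertips, in m); z points along the fingers, y is the line along which they close (so a half turn about z gives the same grasp; the last joint's range is limited). The gripper opens to 88 mm and grips with 3 to 60 N. Pads are 18 mm wide; open, the fingers measure 123 mm over their backs; the gripper's body (75 mm by 187 mm) begins 45 mm behind the grasp point.
Start: joints at [-1.091, 0.689, -0.195, 1.565, 0.157, 0.902, -0.215], TCP at [0.269, 0.564, 0.25] pointing down, gripper open.
Joint ranges: [-3.01, 3.01], [-0.46, 2.08], [-1.47, 1.51], [0.13, 2.56], [-1, 4.14], [0.04, 2.09], [-2.66, 2.66]. Speed limits (rad/s): [2.57, 2.57, 3.14, 3.14, 3.14, 3.14, 3.14].

## Interface

Orientations are given as a unit quaternion [x, y, z, w].
In Python, from plant import get_state, snapshot, camera_model, r gives the robot as it stands.
- The arm moves only by the shell command python3 -m inch 'ROWS' [FORCE]. ROWS is text: rows parted by semicolons, each of 7 numbers parted by spaces: the opening, from -1 (shut) to 1 (fully open), then the shift along the tool's x, y, z in m, then the turn, a rotation vector about the tool's x, y, z in rad. A call has 1 to 20 rows; each row shifts and turns the commanded pose from where the row before left it, along the tool's axes as they then stand; what a row does not reach is not made up. A row lasts 1/12 s, in which the tool goes at most 41.7 mm and 7.16 degrees, less where a joint would pass 70% of its speed; a pose out of reach is approached as far as the arm can. A call is refused whole if a number of a shift passes 0.0417 or a number of a turn 0.125, either way. A call with a gripper value outside its range is refused whole. The fingers move at their own pace and stop on an object; FORCE is the grip in N (left out, the last holds). Time passes only in rows, so rows that do not move let the fingers close. It gives the time, the measured TCP pose, the force, the opening and the grip force at its end, in the units of the state.
- get_state(): the state, without advancing time (a new reading comes with each control period).
- snapshot(name): name is "scene" or "side" or "wrist"; returns (picture, depth): 480x640x3 uint8, red, green, blue; 480x640 float32, m along the optical axis (not along the pixel's ray), 0 where there is no reading.
- camera_model(name): a dict with "intrinsics" (3x3 intrinsics, pixels), "view" (4x4, takes a point from world to camera coordinates). Camera axes: x right, y down, z forward; pixel columns grow to the right and rows downward; lengths in m; the calibration is good to about 2 mm. A picture is of the moment at which its call begins: read the wrist's pose just before it. camera_model takes no time and is no camera call; for the wrist camera it gives the pose at the moment of the call.
- r.finish_job(): hands the job in; it is judged then, once.
The state is a dict: "clock": time; "q": joint angles; "qd": joint speeds; "joint_torque": joint torques, N m; "tool_pos": TCP position; "eef_rot": TCP orientation; "contact_force": force on the tool from outside, world axes, zero at the start; "moment": the same for the moment, N m; "opening": opening from 0.0 (shut) to 1.0 (fully open); "finger_force": force on a finger pad.
Only numpy, scipy, OpenCV 4.12 (cv2) and the standard library are available. Lean on these libraries where they do the work, as an engineer would, in place of code of your own. Each camera call takes 0.05 s, during which the arm holds its last target. There are 200 camera calls.

## Task

Close up the black instrument case on the bench by pushing with the fingertips (nothing needs gripping): first fold the orange inner flap down flat inside the case while the lid still stands open, then swing the lid over it and press it fully shut without slamming it. Do not lift or shove the case, and leave the things in it and around it where they lie.

Things in the scene. Friction and masses are not known exactly. Their poses are not given: they have to be found in the camera images.
- case: black hard instrument case lined with grey foam, standing loose on the bench, 2.3 to 3.4 kg; shell 180 mm (its x) by 260 mm (its y) by 62 mm high, walls 6 mm, plus a carrying handle and latches on its front that reach 23 mm further out. Origin: centre of the underside. Its +x points to the rear side, where the lid is hinged; its -x to the front side with the handle, next to which the flap is hinged; +z up. It stands with its rear side roughly to the robot's left
- lid (a joint): angle of the case's black lid, rad: 0 = shut on the rim, 1.57 = standing upright, limit 1.9 (leaning back). A stiff friction hinge: it stays where it is left at any angle and is pushed with about 2 to 4 N at its free edge. The lid is a flat slab 180 mm (hinge to free edge) by 260 mm by 20 mm thick, 0.3 kg
- flap (a joint): angle of the orange inner flap, rad: 0 = folded down flat over the front half of the case, 1.57 = standing upright, limit 1.75 (leaning to the front). Folds from the front towards the rear. A stiff friction hinge: it stays where it is left, moves with about 1 N at its free edge. The flap is a plate 85 mm (hinge to free edge) by 190 mm wide by 5 mm thick
- lid_hinge (a point): point on the lid's hinge line, midway along it, at the inner (lower, when shut) face of the lid: in the case's frame (90, 0, 62) mm. The hinge line runs along the case's y
- lid_edge (a point): middle of the lid's free edge on its outer face (top face when shut): 180 mm from the hinge line and 20 mm out from the inner face. When shut it lies at (-90, 0, 82) mm in the case's frame
- flap_hinge (a point): point on the flap's hinge line, midway along it, at the face that is the underside when folded: in the case's frame (-75, 0, 43) mm. The hinge line runs along the case's y
- flap_edge (a point): middle of the flap's free edge on the face that is the top when folded and that faces the case's front when upright: 85 mm from the hinge line. When folded down it lies at (10, 0, 48) mm in the case's frame, 14 mm below the rim
- meter: yellow pocket meter, 44 x 100 x 22 mm, lying on the foam in the case under the flap. Bystander, loose; origin: centre of its underside
- adapter: grey adapter block, 45 x 75 x 30 mm, lying on the foam in the lid-hinge half of the case. Bystander, loose; origin: centre of its underside
- board: green circuit board on short feet, 75 x 100 mm, 18 mm high, on the bench beside the case. Bystander, loose; origin: centre of its underside
- debug_box: flat black debug unit, 100 x 130 x 30 mm, on the bench in front of the case. Bystander, loose; origin: centre of its underside
- mouse: black and grey computer mouse, 60 x 100 x 30 mm, on the bench behind the case's lid hinge. Bystander, loose; origin: centre of its underside
- eraser: small white block, 22 x 50 x 14 mm, on the bench near a rear corner of the case. Bystander, loose; origin: centre of its underside
- probe_pen: red test-probe pen, 12 mm thick, 180 mm long, lying on the bench in front of the case. Bystander, loose; origin: centre of its underside

How it is judged:
On the way, in this order (a step that is already met when the one before it is completed fails the run):
1. the flap is folded down flat (within 0.12 rad) while the lid still stands open (over 1.0 rad) (value of joint flap below 0.12 rad and value of joint lid above 1 rad), for 0.2 s.
2. the lid is fully shut (within 0.04 rad) over the folded flap (value of joint lid below 0.04 rad and value of joint flap below 0.12 rad), for 0.2 s.
At the end, for the whole second after the job is handed in: lid within 0.04 rad of shut, flap within 0.12 rad of flat, the case at rest, level and within 30 mm of where it stood, all bystanders within 35 mm of where they lay (all of step 2 and distance of case from where it was at the start of the episode below 0.03 m and linear speed of case below 0.02 m/s and angle between case's own z axis and vertical below 0.05 rad and distance of each of meter, adapter, board, debug_box, mouse, eraser, probe_pen from where it was at the start of the episode below 0.035 m); the robot touches nothing.
It fails at once if the lid is brought down (below 0.5 rad) on the flap while that still stands (above 0.5 rad) (value of joint lid below 0.5 rad and value of joint flap above 0.5 rad).
It fails at once if the lid is slammed (closing faster than 3.5 rad/s) (velocity of joint lid below -3.5 rad/s).
It fails at once if the case is shoved more than 30 mm (distance of case from where it was at the start of the episode above 0.03 m).
It fails at once if the case is lifted or tipped (12 mm or 0.1 rad) (height (world z) of case above 0.012 m or angle between case's own z axis and vertical above 0.1 rad).
It fails at once if a bystander is knocked or carried more than 35 mm away, or lifted more than 15 mm (distance of any of meter, adapter, board, debug_box, mouse, eraser, probe_pen from where it was at the start of the episode above 0.035 m or height (world z) of any of meter, adapter above 0.031 m or height (world z) of any of board, debug_box, mouse, eraser, probe_pen above 0.015 m).
It also fails if it takes over 54 s, if anything falls off the work surface, if the arm or the gripper's body presses on something with over 40 N, if the wrist force passes 120 N, or if a joint passes its speed limit or range.

## Working session

There is one attempt and no reset: what is moved stays moved. The work goes in short steps, Python scripts to look and compute and a shell command to move; the robot and the scene stay as the last step left them, time stands still between calls to the robot, and variables do not carry over. Pictures are saved under pics/ and viewed, at most 10 in all, crops included, and the job is handed in when it is done.

```bash
mkdir -p pics; ls
cat > h.py <<'E'
import numpy as np, cv2
from plant import get_state, snapshot, camera_model, r
def cloud(name):
    m=camera_model(name); img,d=snapshot(name); K=np.array(m["intrinsics"]); V=np.array(m["view"])
    v,u=np.mgrid[0:480,0:640]
    c=np.stack([(u-K[0,2])/K[0,0]*d,(v-K[1,2])/K[1,1]*d,d],-1)
    W=(c-V[:3,3])@V[:3,:3]
    W[d==0]=np.nan
    return img,W
E
python3 - <<'E'
from h import *
s=get_state(); print(s)
for n in("scene","side"):
    img,W=cloud(n); cv2.imwrite(f"pics/{n}0.png",img[:,:,::-1]); np.savez(f"{n}0.npz",img=img,W=W)
    m=camera_model(n); V=np.array(m["view"]); print(n,-V[:3,:3].T@V[:3,3],np.isnan(W[:,:,0]).mean())
E
```

```text
pics
{'clock': 0.0, 'q': array([-1.09120496,  0.69001548, -0.19453604,  1.56633139,  0.15736599,
        0.90251883, -0.21511193]), 'qd': array([ 0.00035297, -0.00121425, -0.00049702,  0.00025334,  0.00307841,
       -0.00120686,  0.0001227 ]), 'joint_torque': array([ 9.20508573e-04, -5.27561152e+01, -1.26616392e+00, -1.53424573e+01,
       -5.25027502e-02,  6.54294287e-03,  1.67313101e-04]), 'tool_pos': array([0.269266  , 0.56334175, 0.24889431]), 'eef_rot': array([ 2.20991650e-01,  9.75275250e-01, -9.28266193e-04, -1.22085042e-04]), 'contact_force': array([0.50406207, 0.45530506, 0.59539135]), 'moment': array([0.01806067, 0.02593705, 0.01157183]), 'finger_force': 0.0, 'opening': 0.9995841871695726}
scene [ 1.33115118 -0.37777585  0.65291939] 0.00384765625
side [1.12192218 0.53688917 0.6556196 ] 0.0040234375
```

View pics/scene0.png

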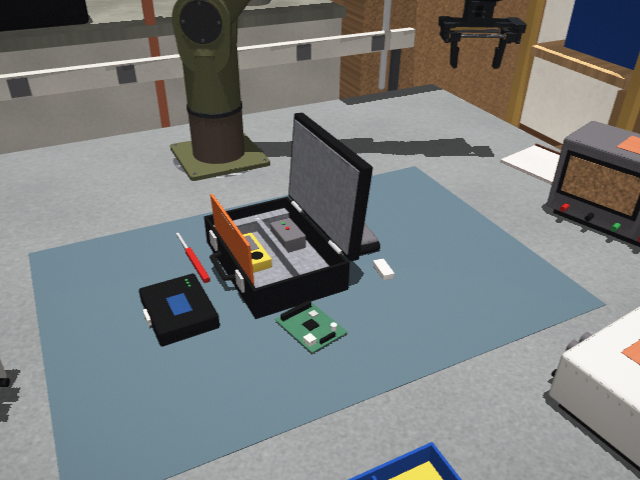

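View pics/side0.png

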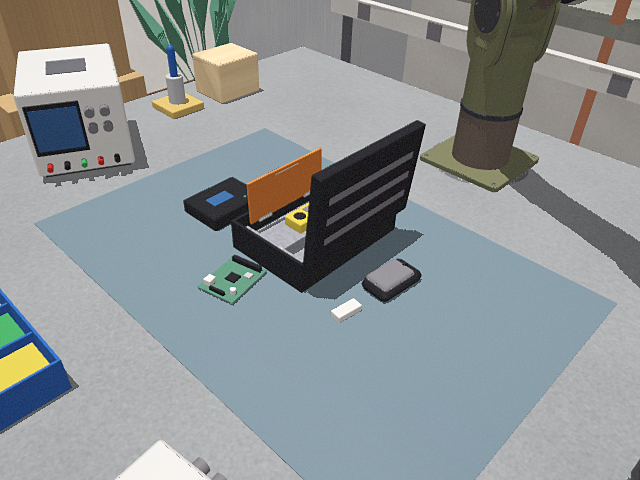

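Scene view: the flap (orange, about 232,232) and the lid (295–370, 115–250) are both nearly upright. The side view shows the lid's back (310–425, 125–280), with the mouse (390,280) and eraser (345,310) behind it. Next I fit planes to them.

Run:
```python
from h import *
O=[];L=[];
for n in("scene","side"):
    f=np.load(n+"0.npz"); img=f["img"].astype(int); W=f["W"]
    hsv=cv2.cvtColor(f["img"],cv2.COLOR_RGB2HSV)
    m=((hsv[...,0]>5)&(hsv[...,0]<16)&(hsv[...,1]>170)&(W[...,2]>.03)&(W[...,2]<.2)&(W[...,0]<.9)&(W[...,0]>.3)&(abs(W[...,1])<.3))
    m=cv2.erode(m.astype(np.uint8),np.ones((3,3)))>0
    P=W[m]; O.append(P); 
    c=P.mean(0); u,s,vt=np.linalg.svd(P-c,full_matrices=False); print(n,"flap",len(P),c,"n",vt[2],"min",P.min(0),"max",P.max(0), s/np.sqrt(len(P)))
    # lid: anything above .1 within box, not flap
    q=(W[...,2]>.10)&(W[...,2]<.3)&(W[...,0]>.35)&(W[...,0]<.85)&(abs(W[...,1])<.3)&~(cv2.dilate(m.astype(np.uint8),np.ones((9,9)))>0)
    k,lab,st,ce=cv2.connectedComponentsWithStats(q.astype(np.uint8)); i=1+st[1:,4].argmax(); 
    P=W[(lab==i)&(cv2.erode((lab==i).astype(np.uint8),np.ones((5,5)))>0)]
    for it in range(4):
        c=P.mean(0);u,s,vt=np.linalg.svd(P-c,full_matrices=False); d=abs((P-c)@vt[2]); P=P[d<max(.003,d.std()*2)]
    print(n,"lid",len(P),c,"n",vt[2],"min",P.min(0),"max",P.max(0))
    for a,nm in((0,'x'),(1,'y'),(2,'z')): 
        Q=W[lab==i]; j=Q[:,a].argmin(),Q[:,a].argmax(); print(nm,Q[j[0]].round(3),Q[j[1]].round(3))
    # rim / objects
    for nm,(lo,hi) in {"yellow":((22,150,120),(32,255,255)),"green":((45,80,50),(85,255,255)),"red":((0,180,100),(4,255,255))}.items():
        mm=(cv2.inRange(hsv,lo,hi)>0)&(W[...,2]<.09)&(W[...,0]>.3)&(W[...,0]<.9)&(abs(W[...,1])<.35)
        Q=W[mm]; print(nm,len(Q),Q.mean(0).round(3) if len(Q) else '')
    rim=(W[...,2]>.056)&(W[...,2]<.066)&(img.max(-1)<50)&(W[...,0]>.35)&(W[...,0]<.85)&(abs(W[...,1])<.3)
    Q=W[rim]; print("rim",len(Q)); R=cv2.minAreaRect(Q[:,:2].astype(np.float32)); print(R, cv2.boxPoints(R))
    low=(W[...,2]>.075)&(W[...,2]<.1)&(W[...,0]>.35)&(W[...,0]<.85)&(abs(W[...,1])<.3)
```

```text
scene flap 867 [ 0.5193038  -0.13636538  0.0937508 ] n [ 0.01891403 -0.99937854 -0.02974557] min [ 0.41443834 -0.13972422  0.05978295] max [ 0.5966736  -0.1315427   0.12943886] [0.05343871 0.01890433 0.00064678]
scene lid 4506 [0.51370266 0.04395591 0.17803222] n [-0.020223    0.99501699 -0.09763304] min [0.37869635 0.03365688 0.10619505] max [0.62816883 0.05504957 0.24209653]
x [0.365 0.039 0.111] [0.629 0.06  0.171]
y [0.401 0.034 0.113] [0.623 0.073 0.235]
z [0.617 0.038 0.1  ] [0.513 0.055 0.242]
yellow 325 [ 0.508 -0.084  0.033]
green 1301 [ 0.689 -0.072  0.008]
red 242 [ 0.451 -0.185  0.012]
rim 1343
((0.49864083528518677, -0.046563610434532166), (0.2645079493522644, 0.19938959181308746), 1.23776113986969) [[ 0.3642642   0.05025106]
 [ 0.36857122 -0.149092  ]
 [ 0.6330175  -0.14337829]
 [ 0.62871045  0.05596478]]
side flap 2203 [ 0.51217086 -0.13184016  0.08773642] n [ 0.0170585  -0.99940372 -0.03002032] min [ 0.40638868 -0.13758737  0.04452591] max [ 0.59460686 -0.12700087  0.1276893 ] [0.05200006 0.02156026 0.00124101]
side lid 5559 [0.51367748 0.06573321 0.17946509] n [-0.01497437  0.99633137 -0.0842589 ] min [0.37527449 0.05649294 0.1053442 ] max [0.62716611 0.07365045 0.24150666]
x [0.365 0.062 0.186] [0.628 0.051 0.125]
y [0.624 0.041 0.101] [0.622 0.074 0.234]
z [0.622 0.059 0.1  ] [0.476 0.056 0.242]
yellow 327 [ 0.515 -0.088  0.033]
green 1123 [ 0.691 -0.066  0.008]
red 0 
rim 447
((0.5011436939239502, -0.044930554926395416), (0.2561347186565399, 0.2026190459728241), 0.9830032587051392) [[ 0.37135714  0.05416696]
 [ 0.37483326 -0.14842227]
 [ 0.63093024 -0.14402807]
 [ 0.62745416  0.05856116]]
```

```bash
python3 -m inch '-1 0 0 -0.01 0 0 0.11;-1 0 0 -0.01 0 0 0.11;-1 0 0 -0.01 0 0 0.11;-1 0 0 -0.01 0 0 0.11;-1 0 0 -0.01 0 0 0.11;-1 0 0 -0.01 0 0 0.11;-1 0 0 -0.01 0 0 0.11;-1 0 0 -0.01 0 0 0.11;-1 0 0 -0.01 0 0 0.11;-1 0 0 -0.01 0 0 0.11;-1 0 0 0 0 0 0;-1 0 0 0 0 0 0' 10
python3 -m inch '-1 -0.035 0.012 0 0 0 0;-1 -0.035 0.012 0 0 0 0;-1 -0.035 0.012 0 0 0 0;-1 -0.035 0.012 0 0 0 0;-1 -0.035 0.012 0 0 0 0;-1 -0.035 0.012 0 0 0 0;-1 -0.035 0.012 0 0 0 0;-1 -0.035 0.012 0 0 0 0;-1 -0.035 0.012 0 0 0 0;-1 -0.035 0.012 0 0 0 0;-1 -0.035 0.012 0 0 0 0;-1 -0.035 0.012 0 0 0 0;-1 -0.035 0.012 0 0 0 0;-1 -0.035 0.012 0 0 0 0;-1 -0.035 0.012 0 0 0 0;-1 -0.035 0.012 0 0 0 0;-1 -0.035 0.012 0 0 0 0;-1 -0.035 0.012 0 0 0 0;-1 -0.035 0.012 0 0 0 0;-1 -0.035 0.012 0 0 0 0'
```

```text
clock: 1.1
tool_pos: [0.2693, 0.5639, 0.3496]
eef_rot: [0.697, 0.717, 0.0, 0.0]
contact_force: [-0.8, 0.0, 0.5]
opening: 0.118
finger_force: 0.0
clock: 2.77
tool_pos: [0.5266, -0.1315, 0.3487]
eef_rot: [0.697, 0.717, -0.0, -0.001]
contact_force: [0.4, 0.3, 0.2]
opening: 0.006
finger_force: 0.0
```

```bash
python3 -m inch '-1 -0.02 -0.006 0 0 0 0;-1 -0.02 -0.006 0 0 0 0;-1 -0.016 -0.004 0 0 0 0;-1 0 0 0.03 0 0 0;-1 0 0 0.03 0 0 0;-1 0 0 0.03 0 0 0;-1 0 0 0.03 0 0 0;-1 0 0 0.03 0 0 0;-1 0 0 0.03 0 0 0;-1 0 0 0.03 0 0 0;-1 0 0 0.024 0 0 0;-1 0 0 0.01 0 0 0;-1 0 0 0 0 0 0;-1 0 0 0 0 0 0'
python3 - <<'E'
from h import *
img,W=cloud("scene"); cv2.imwrite("pics/a1.png",cv2.resize(img[120:330,120:440,::-1],(640,420)))
E
```

```text
clock: 3.93
tool_pos: [0.5121, -0.1862, 0.1056]
eef_rot: [0.698, 0.716, -0.0, -0.0]
contact_force: [0.3, 0.4, -0.2]
opening: 0.001
finger_force: 0.0
```

View pics/a1.png

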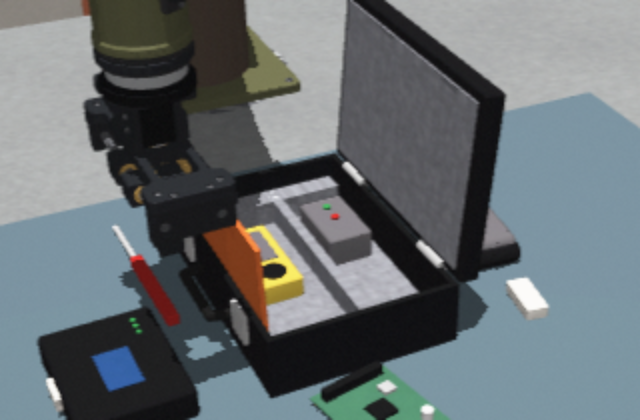

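The closed fingers stand just in front of the flap (about 200,235) and nothing else is touched. Now I push the flap.

```bash
python3 -m inch '-1 0.012 0 0 0 0 0;-1 0.012 0 0 0 0 0;-1 0.012 0 0 0 0 0;-1 0.012 0 0 0 0 0;-1 0.012 0 0 0 0 0;-1 0.012 0 0 0 0 0;-1 0.012 0 0 0 0 0;-1 0.012 0 0 0 0 0'
python3 -m inch '-1 0.006 0 0.008 0 0 0;-1 0.005 0 0.008 0 0 0;-1 0.004 0 0.008 0 0 0;-1 0.003 0 0.008 0 0 0;-1 0.002 0 0.006 0 0 0;-1 0 0 0.004 0 0 0;-1 0 0 0.003 0 0 0;-1 0 0 0 0 0 0;-1 0 0 0 0 0 0'
```

```text
clock: 4.65
tool_pos: [0.5098, -0.0888, 0.1057]
eef_rot: [0.698, 0.716, 0.0, -0.0]
contact_force: [0.1, -1.5, -0.5]
opening: 0.004
finger_force: 0.4
clock: 5.4
tool_pos: [0.5092, -0.0708, 0.0606]
eef_rot: [0.698, 0.716, -0.0, -0.0]
contact_force: [-0.6, 0.5, -0.5]
opening: 0.006
finger_force: 0.0
```

```bash
python3 -m inch '-1 0 0 0.003 0 0 0;-1 0 0 0.002 0 0 0;-1 0 0 0 0 0 0;-1 0 0 0 0 0 0'
python3 - <<'E'
from h import *
img,W=cloud("scene"); cv2.imwrite("pics/a2.png",cv2.resize(img[120:330,120:440,::-1],(640,420)))
hsv=cv2.cvtColor(img,cv2.COLOR_RGB2HSV)
m=((hsv[...,0]>5)&(hsv[...,0]<16)&(hsv[...,1]>170)&(W[...,2]>.03)&(W[...,2]<.2)&(W[...,0]<.7)&(W[...,0]>.3)&(abs(W[...,1])<.2))
P=W[cv2.erode(m.astype(np.uint8),np.ones((3,3)))>0]; c=P.mean(0);print(len(P),c,P.min(0),P.max(0),np.linalg.svd(P-c,full_matrices=False)[2][2])
E
```

```text
clock: 5.73
tool_pos: [0.5097, -0.0708, 0.059]
eef_rot: [0.699, 0.716, 0.001, 0.001]
contact_force: [-4.4, 1.2, 31.3]
opening: 0.006
finger_force: 16.0
1884 [ 0.51446759 -0.09440736  0.04746564] [ 0.40781577 -0.12864799  0.04366803] [ 0.59589764 -0.04737727  0.05144164] [ 0.0012337  -0.0026422  -0.99999575]
```

View pics/a2.png

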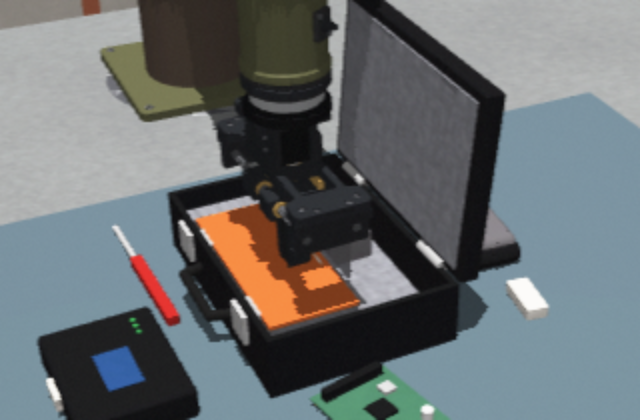

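The flap is flat at z = 0.047 (orange at 200–355, 205–325). I retract, go over the lid and drop behind it.

```bash
python3 -m inch '-1 0 0 -0.01 0 0 0;-1 0 0 -0.03 0 0 0;-1 0 0 -0.03 0 0 0;-1 0 0 -0.03 0 0 0;-1 0 0 -0.03 0 0 0;-1 0 0 -0.03 0 0 0;-1 0 0 -0.03 0 0 0;-1 0 0 -0.03 0 0 0;-1 0 0 -0.03 0 0 0;-1 0 0 -0.03 0 0 0;-1 0 0 -0.01 0 0 0;-1 0 0 0 0 0 0'
python3 -m inch '-1 0.025 0 0 0 0 0;-1 0.025 0 0 0 0 0;-1 0.025 0 0 0 0 0;-1 0.025 0 0 0 0 0;-1 0.025 0 0 0 0 0;-1 0.025 0 0 0 0 0;-1 0.025 0 0 0 0 0;-1 0 0 0.025 0 0 0;-1 0 0 0.025 0 0 0;-1 0 0 0.025 0 0 0;-1 0 0 0.025 0 0 0;-1 0 0 0.013 0 0 0;-1 0 0 0 0 0 0'
python3 - <<'E'
import numpy as np
# tip corner path with s=0.16; TCP = corner + (0.009, 0.011)
for t in np.arange(1.6,-0.01,-0.1):
    s=.16; print(round(t,2), round(.035-s*np.cos(t)+.02*np.sin(t)+.009,4), round(.062+s*np.sin(t)+.02*np.cos(t)+.011,4))
E
```

```text
clock: 6.78
tool_pos: [0.5107, -0.0708, 0.3487]
eef_rot: [0.698, 0.716, 0.002, 0.002]
contact_force: [0.4, 0.2, -0.3]
opening: 0.006
finger_force: 0.0
clock: 7.87
tool_pos: [0.5021, 0.1041, 0.229]
eef_rot: [0.698, 0.716, -0.004, -0.002]
contact_force: [-0.0, 0.4, 0.4]
opening: 0.004
finger_force: 0.0
1.6 0.0687 0.2323
1.5 0.0526 0.234
1.4 0.0365 0.2341
1.3 0.0205 0.2325
1.2 0.0047 0.2294
1.1 -0.0108 0.2247
1.0 -0.0256 0.2184
0.9 -0.0398 0.2108
0.8 -0.0531 0.2017
0.7 -0.0655 0.1914
0.6 -0.0768 0.1798
0.5 -0.0868 0.1673
0.4 -0.0956 0.1537
0.3 -0.1029 0.1394
0.2 -0.1088 0.1244
0.1 -0.1132 0.1089
-0.0 -0.116 0.093
```

```bash
python3 -m inch '-1 -0.01 0 0 0 0 0;-1 -0.01 0 0 0 0 0;-1 -0.01 0 0 0 0 0;-1 -0.01 0 0 0 0 0;-1 -0.01 0 -0.002 0 0 0;-1 -0.01 0 -0.002 0 0 0;-1 -0.008 0 0 0 0 0;-1 -0.008 0 0.0005 0 0 0;-1 -0.008 0 0.001 0 0 0;-1 -0.008 0 0.0015 0 0 0;-1 -0.008 0 0.002 0 0 0;-1 -0.008 0 0.0025 0 0 0;-1 -0.0075 0 0.003 0 0 0;-1 -0.0075 0 0.003 0 0 0;-1 -0.007 0 0.004 0 0 0;-1 -0.007 0 0.004 0 0 0;-1 -0.007 0 0.0045 0 0 0;-1 -0.0065 0 0.0045 0 0 0;-1 0 0 0 0 0 0'
python3 - <<'E'
from h import *
img,W=cloud("side"); cv2.imwrite("pics/a3.png",cv2.resize(img[80:340,160:480,::-1],(640,520)))
E
```

```text
clock: 9.45
tool_pos: [0.5084, -0.0477, 0.2052]
eef_rot: [0.699, 0.715, -0.001, -0.0]
contact_force: [0.1, 0.7, -1.3]
opening: 0.004
finger_force: 0.0
```

View pics/a3.png

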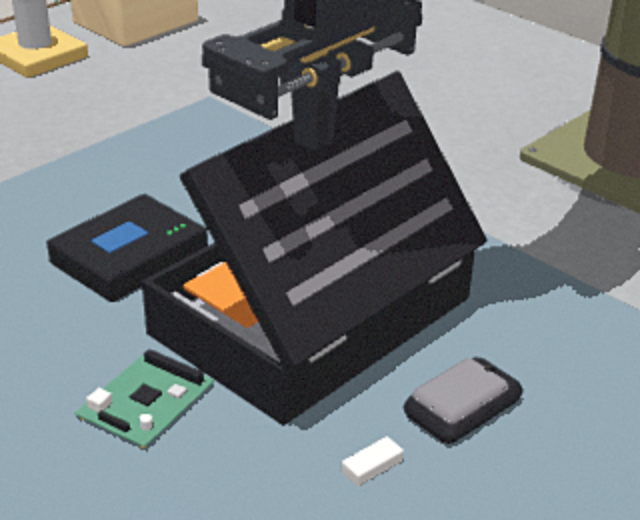

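The lid is halfway down (about 0.85 rad) with the fingers on its upper outer face (315,140). The flap is flat and the bystanders have not moved. I continue along the arc.

```bash
python3 -m inch '-1 -0.0065 0 0.0045 0 0 0;-1 -0.0065 0 0.005 0 0 0;-1 -0.006 0 0.005 0 0 0;-1 -0.006 0 0.0055 0 0 0;-1 -0.0055 0 0.006 0 0 0;-1 -0.005 0 0.006 0 0 0;-1 -0.005 0 0.0065 0 0 0;-1 -0.0045 0 0.007 0 0 0;-1 -0.004 0 0.007 0 0 0;-1 -0.004 0 0.007 0 0 0;-1 -0.004 0 0.007 0 0 0;-1 -0.003 0 0.007 0 0 0;-1 -0.003 0 0.007 0 0 0;-1 -0.003 0 0.007 0 0 0;-1 -0.002 0 0.007 0 0 0;-1 -0.001 0 0.007 0 0 0;-1 0 0 0.006 0 0 0;-1 0 0 0.002 0 0 0;-1 0 0 0 0 0 0;-1 0 0 0 0 0 0'
```

```text
clock: 11.17
tool_pos: [0.5105, -0.1145, 0.0966]
eef_rot: [0.698, 0.716, -0.0, -0.0]
contact_force: [0.3, 0.0, 0.3]
opening: 0.008
finger_force: 0.0
```

```bash
python3 -m inch '-1 0 0 0.003 0 0 0;-1 0 0 0.002 0 0 0;-1 0 0 0.0015 0 0 0;-1 0 0 0 0 0 0;-1 0 0 0 0 0 0;-1 0 0 0 0 0 0'
```

```text
clock: 11.67
tool_pos: [0.5109, -0.1147, 0.0932]
eef_rot: [0.698, 0.716, 0.001, 0.001]
contact_force: [-4.4, 1.8, 30.5]
opening: 0.007
finger_force: 14.6
```

The tips have a firm stop at z = 0.082, so the lid looks shut. I retract and check.

```bash
python3 -m inch '-1 0 0 -0.01 0 0 0;-1 0 0 -0.03 0 0 0;-1 0 0 -0.03 0 0 0;-1 0 0 -0.03 0 0 0;-1 0 0 -0.03 0 0 0;-1 0 0 -0.03 0 0 0;-1 0 0 -0.03 0 0 0;-1 0 0 -0.03 0 0 0;-1 0 0 0 0 0 0;-1 0 0 0 0 0 0'
python3 - <<'E'
from h import *
for n in("scene","side"):
    img,W=cloud(n)
    m=(abs(W[...,0]-.5)<.11)&(W[...,1]>-.13)&(W[...,1]<.02)&(W[...,2]>.07)&(W[...,2]<.1)
    P=W[m]; c=P.mean(0); N=np.linalg.svd(P-c,full_matrices=False)[2][2]; print(n,c,N/N[2])
    t=W[(W[...,2]>.074)&(W[...,2]<.092)&(abs(W[...,0]-.5)<.2)&(abs(W[...,1]+.05)<.15)]
    print(cv2.minAreaRect(t[:,:2].astype(np.float32)))
    if n=="scene": cv2.imwrite("pics/a4.png",cv2.resize(img[120:350,120:440,::-1],(640,460)))
E
```

```text
clock: 12.5
tool_pos: [0.5113, -0.1147, 0.3117]
eef_rot: [0.698, 0.716, 0.001, 0.002]
contact_force: [0.1, -0.5, -0.5]
opening: 0.008
finger_force: 0.0
scene [ 0.50883261 -0.05716667  0.08194815] [-4.16152669e-04 -1.07144410e-03  1.00000000e+00]
((0.4991368353366852, -0.055610403418540955), (0.265481173992157, 0.18131092190742493), 1.1973375082015991)
side [ 0.50711265 -0.05157402  0.08201814] [-3.79886734e-04  2.02148880e-04  1.00000000e+00]
((0.49694791436195374, -0.05496235191822052), (0.2643119692802429, 0.18301410973072052), 0.7853736281394958)
```

View pics/a4.png

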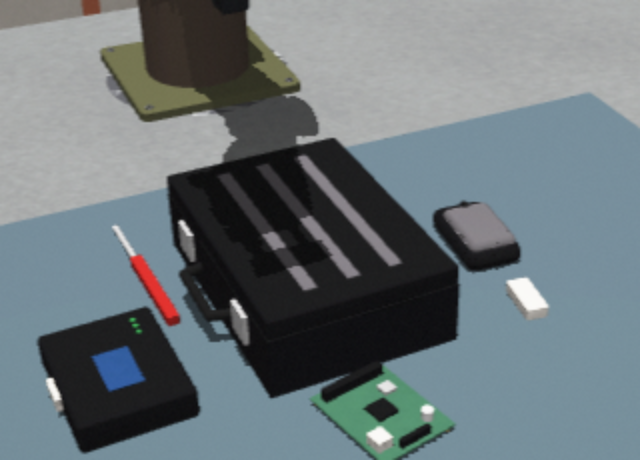

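The lid is level at z = 0.082 and shut (170–455, 140–390). The case has not moved and the bystanders lie where they were.

```bash
python3 -c "
from plant import r
print(r.finish_job())"
```

```text
the job is handed in; nothing more can be done
None
```

The flap was folded flat first, then the lid was pressed fully shut over it; the case and the visible bystanders stayed in place, and the job is handed in (no verdict was returned).

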